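# Drive a bearing cup square into its housing with a drift

### The job

Take the red-handled brass drift out of its wooden holder and use it to drive the bearing cup fully home in the blue housing, pushing on the cup's flange a little at a time on alternate sides so that it goes in square and never cocks badly; do not push it with the gripper itself. How deep it goes is hidden by a spacer inside the bore: when you feel it bottom, square and firm all round, settle it with a steady push of about 20 N for half a second, never much more. Then hang the drift back upright in its holder, leaving the other things alone.

Things in the scene. Friction and masses are not known exactly. Their poses are not given: they have to be found in the camera images.
- housing: Blue cast bearing housing fixed to the worktop: block 112 x 112 mm, top face 50 mm above the worktop, on a foot plate 150 mm (its x) x 112 mm (its y) x 14 mm with bolt heads. Origin: centre of the underside, z up. A round bore is in the middle of the top face.
- housing_face (a point): Centre of the bore's mouth, level with the housing's flat top face (50 mm above the worktop), z up. The spacer's thickness differs each time: when home, cup lies somewhere from 0.5 to 9.5 mm above this point, so home can only be felt.
- cup: Metal bearing cup started in the bore: flange ring 92 mm outside, 60 mm inside diameter, 8 mm thick, over a 72 mm spigot 24 mm long in the bore. Origin: centre of the flange's underside, z up its axis. It starts with the origin 14 to 16 mm above housing_face, tilted up to 2.5 degrees any way. It is home when the spigot's end lies flat on an unseen spacer in the bore. Over 4.9 degrees of cocking spoils it.
- drift: Brass drift (punch) with red handle, hanging upright in the holder: flat tip 16 mm in diameter from z = 0 to 46 mm, collar 38 mm in diameter from z = 46 to 52 mm, red round grip 24 mm in diameter from z = 52 to 112 mm. Mass about 0.25 kg. Origin: centre of the flat tip's end face; z up along the drift toward the grip.
- holder: Wooden block 74 x 74 mm, 50 mm high, fixed to the worktop, with one upright through hole 24 mm in diameter at its centre; the drift's collar rests on its top, the drift's origin then being 4 mm above the worktop. Origin: centre of the underside, z up.
- oil_bottle: Bystander: white oil bottle with red nozzle, 42 mm in diameter, 150 mm high. Origin: centre of the underside.
- grease_tin: Bystander: small jar with red lid, 55 mm in diameter, 50 mm high. Origin: centre of the underside.
- masking_tape: Bystander: roll of cream masking tape lying flat, 104 mm in diameter, 24 mm high. Origin: centre of the underside.
- cup_top (a point): Centre of the flange's upper face, 8 mm above cup. The tight fit resists a push 38 mm off-axis with about 6 N plus 0.3 N per mm/s; each mm pushed lowers the centre about 0.6 mm and tips the pushed side down about 0.01 rad. It stays where left. On the spacer it stops dead and the force rises steeply; more than 30 N at any time spoils it.
Not all that is in view belongs to the job. What is shaped like the drift but purple is not meant. Several things look just like the holder: the one meant starts farthest from the robot's base.

How it is judged:
On the way, in this order (a step that is already met when the one before it is completed fails the run):
1. the drift is lifted clear out of its holder (z of drift in the frame of holder above 0.055 m), for 0.1 s.
2. the cup is bottomed and settled: the drift pushes steadily on it with 16 to 24 N while it stands square within 1.4 degrees, less than 10.8 mm proud (contact force between drift and cup between 16 and 24 N and z of cup in the frame of housing_face below 0.0108 m and angle between cup's own z axis and vertical below 0.025 rad), for 0.4 s.
At the end, for the whole second after the job is handed in: The cup's flange is less than 10.8 mm above the housing's face at its centre and level within 1.4 degrees; the drift hangs at rest in its holder, upright within 7 degrees, within 8 mm of the hole's axis and within 5 mm of its resting height (z of cup in the frame of housing_face below 0.0108 m and angle between cup's own z axis and vertical below 0.025 rad and horizontal distance between drift and holder below 0.008 m and z of drift in the frame of holder below 0.009 m and angle between drift's own z axis and vertical below 0.12 rad and linear speed of drift below 0.02 m/s); the robot touches nothing.
It fails at once if the cup is cocked more than 4.9 degrees (angle between cup's own z axis and vertical above 0.085 rad).
It fails at once if the cup is pushed with more than 30 N by the drift (contact force between drift and cup above 30 N).
It fails at once if the gripper or arm pushes on the cup (contact force between any of the fingers, the arm and cup above 2 N).
It fails at once if a bystander is moved more than 20 mm (distance of any of oil_bottle, grease_tin, masking_tape from where it was at the start of the episode above 0.02 m).
It also fails if it takes over 70 s, if anything falls off the work surface, if the arm or the gripper's body presses on something with over 40 N, if the wrist force passes 120 N, or if a joint passes its speed limit or range.

### The arm

A 6-joint arm with a two-finger parallel gripper is mounted at the origin on a cart in front of the work surface, level with it; the furniture and walls round the work are solid. World frame = base frame: x ahead of the robot, y to its left, z up, the work surface at z = 0. Lengths are in m, angles in rad, forces in N, time in s.
With the tool pointing down it reaches from about 0.275 to 0.875 m from the base axis. Payload 12.5 kg.
Tool frame: the origin (TCP) lies midway between the tips of the shut fingers; the grasp point (between the pads) lies 19 mm behind it (r.hold_point_z is the distance from the TCP to the grasp point, in m); z points along the fingers, y is the line along which they close (so a half turn about z gives the same grasp; the last joint's range is limited). The gripper opens to 85 mm and grips with 20 to 120 N. Pads are 22 mm wide; open, the fingers measure 114 mm over their backs; the gripper's body (76 mm by 85 mm) begins 54 mm behind the grasp point. The pads swing forward as they close: fully open they stand 13 mm farther back than shut.
Start: joints at [-1.371, 0.351, 1.652, -0, 1.139, -0.085], TCP at [0.155, -0.528, 0.231] pointing down, gripper open.
Joint ranges: [-2.75, 2.75], [-0.79, 2.1], [0.01, 2.65], [-1.57, 4.71], [0.07, 3.14], [-2.87, 2.87]. Speed limits (rad/s): [2.22, 2.22, 2.79, 3.14, 3.14, 3.14].

### API

Orientations are given as [roll, pitch, yaw] about the fixed x, y, z axes, in that order (R = Rz(yaw) Ry(pitch) Rx(roll)).
In Python, from cell import r, grab_frame, camera_model gives the robot as it stands.
- The arm moves only by the tool carry_out, never from a script. Its argument "deltas" is a list of rows, each an object with "xyz": the shift along the tool's x, y, z each as a share of 0.1 m, from -1 to 1, a list of three; "dr": the turn, a rotation vector about the tool's x, y, z each as a share of 180 degrees, from -1 to 1, a list of three; "jaw": the opening, from 0 (shut) to 1 (fully open). A call has 1 to 8 rows; each row shifts and turns the commanded pose from where the row before left it, along the tool's axes as they then stand; what a row does not reach is not made up. A row lasts 1/10 s, in which the tool goes at most 50 mm and 8.59 degrees, less where a joint would pass 70% of its speed; a pose out of reach is approached as far as the arm can. A call with a number of a shift or a turn outside -1 to 1 is refused whole. A call with a gripper value outside its range is refused whole. The fingers move at their own pace and stop on an object; the grip force is fixed at half the most. Time passes only in rows, so rows that do not move let the fingers close. It gives the time, the measured TCP pose, the force, the opening and the grip force at its end, in the units of the state.
- r.observe(): the state, without advancing time (a new reading comes with each control period).
- grab_frame(name): name is "side" or "top" or "wrist"; returns the picture (420x560x3 uint8, red, green, blue); there is no depth.
- camera_model(name): a dict with "mtx" (3x3 intrinsics, pixels), "T" (4x4, takes a point from camera to world coordinates); the wrist camera has in their place "hand_eye" (4x4, takes a point from camera to tool coordinates, whose origin is the TCP and whose axes are the flange's). Camera axes: x right, y up, looking along -z (the intrinsics and any distortion apply to the point x, -y, -z); pixel columns grow to the right and rows downward; lengths in m; the calibration is good to about 2 mm. The wrist camera is an equidistant fisheye: a pixel r from the principal point sees the ray r / f radians off the axis. A picture is of the moment at which its call begins: read the wrist's pose just before it. camera_model takes no time and is no camera call.
- r.hand_in(): hands the job in; it is judged then, once.
The state is a dict: "t": time; "q": joint angles; "joint_velocities": joint speeds; "tau": joint torques, N m; "tool_pos": TCP position; "tcp_rot": TCP orientation; "contact_force": force on the tool from outside, world axes, zero at the start; "wrist_torque": the same for the moment, N m; "width": opening from 0.0 (shut) to 1.0 (fully open); "gripper_force": force on a finger pad.
Only numpy, scipy, OpenCV 4.12 (cv2) and the standard library are available. Lean on these libraries where they do the work, as an engineer would, in place of code of your own. Each camera call takes 0.05 s, during which the arm holds its last target. There are 200 camera calls.

## Working session

There is one attempt and no reset: what is moved stays moved. The work goes in short steps, Python scripts to look and compute and a tool call to move; the robot and the scene stay as the last step left them, time stands still between calls to the robot, and variables do not carry over. Pictures are saved under pics/ and viewed, at most 10 in all, crops included, and the job is handed in when it is done.

Besides the shell and the picture viewer there is one more tool, called after "Emit:" as name(argument=value, ...), one argument or row to a line, values as JSON. carry_out: Moves the arm, as the interface text tells. Shift numbers are shares of 0.1 m and turn numbers shares of 180 degrees, none past 1 either way. Its arguments: {"type":"object","properties":{"deltas":{"type":"array"}},"required":["deltas"]}

```bash
mkdir -p pics; python3 - <<'E'
from cell import r, grab_frame, camera_model
import cv2,numpy as np
a=[grab_frame(n) for n in("top","side")]
for n,i in zip(("top","side"),a): cv2.imwrite(f"pics/{n}0.png",i[:,:,::-1]); m=camera_model(n); print(n,m)
print(camera_model("wrist"))
print(r.observe(), r.hold_point_z)
E
```

```text
top {'mtx': array([[436.97790014,   0.        , 274.23076111],
       [  0.        , 436.97790014, 205.71860071],
       [  0.        ,   0.        ,   1.        ]]), 'T': array([[-0.01712946,  0.9967716 , -0.07844084,  0.50514407],
       [-0.99984081, -0.0174683 , -0.00363543,  0.09687716],
       [-0.00499392,  0.07836608,  0.99691214,  0.92831869],
       [ 0.        ,  0.        ,  0.        ,  1.        ]])}
side {'mtx': array([[387.24907548,   0.        , 281.76206728],
       [  0.        , 387.24907548, 203.66547843],
       [  0.        ,   0.        ,   1.        ]]), 'T': array([[-0.99858754,  0.02252361, -0.04812078,  0.51447024],
       [-0.05206285, -0.59552432,  0.80164845,  0.78579824],
       [-0.01060108,  0.80302146,  0.59585581,  0.58077713],
       [ 0.        ,  0.        ,  0.        ,  1.        ]])}
{'mtx': array([[325.1922621 ,   0.        , 280.78138711],
       [  0.        , 325.1922621 , 215.80408302],
       [  0.        ,   0.        ,   1.        ]]), 'hand_eye': array([[-5.52807259e-04,  9.59542945e-01,  2.81561773e-01,
         7.26034241e-02],
   
[... 244 characters left out ...]
0e+00]])}
{'t': 0.1, 'q': array([-1.37061687e+00,  3.51190021e-01,  1.65236796e+00,  1.05232351e-05,
        1.13910781e+00, -8.45816608e-02]), 'joint_velocities': array([ 0.00029923, -0.001122  , -0.00079922,  0.00144219,  0.00025184,
        0.00042259]), 'tau': array([-6.96921361e-04, -5.06836939e+01, -2.91875124e+01, -1.13684200e-04,
        2.64101960e-03,  2.21391025e-05]), 'tool_pos': array([ 0.15448648, -0.52754099,  0.23080507]), 'tcp_rot': array([-3.14052417e+00, -1.00178032e-04,  2.84756651e-01]), 'contact_force': array([-0.0844737 ,  0.52993769, -0.33899215]), 'wrist_torque': array([ 0.0250008 , -0.00284397, -0.00606237]), 'gripper_force': 0.0, 'width': 0.9975161399109413} 0.0187
```

View pics/top0.png

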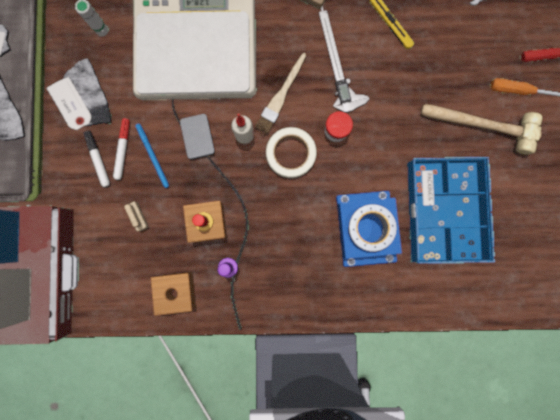

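View pics/side0.png

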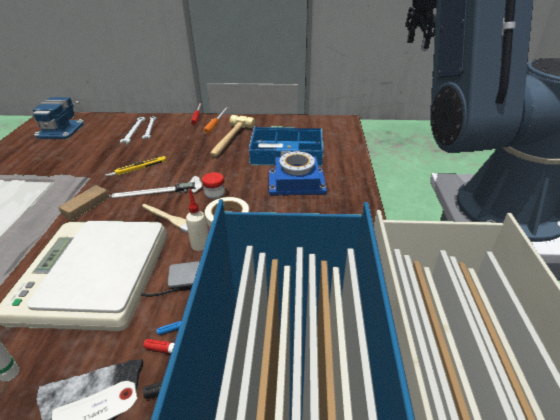

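Candidates: a red-topped drift in a block at (204,222), an empty block at (171,294), and a purple drift at (228,268), which is not meant. The housing is at (370,229). The block at (204,222) is higher in the picture, so it has the larger x. I'll confirm this with a crop and the numbers.

```bash
cat > h.py <<'E'
from cell import r, grab_frame, camera_model
import cv2,numpy as np
from scipy.spatial.transform import Rotation as R
def ray(n,u,v,z):
    m=camera_model(n);K=m["mtx"];d=np.array([(u-K[0,2])/K[0,0],-(v-K[1,2])/K[1,1],-1]);T=m["T"]
    d=T[:3,:3]@d;o=T[:3,3];return o+d*(z-o[2])/d[2]
def wray(u,v,z,s):
    m=camera_model("wrist");K=m["mtx"];p=np.array([u-K[0,2],v-K[1,2]]);q=np.hypot(*p);th=q/K[0,0]
    d=np.array([*(np.sin(th)*p/max(q,1e-9)*[1,-1]),-np.cos(th)])
    T=np.eye(4);T[:3,:3]=R.from_euler("xyz",s["tcp_rot"]).as_matrix();T[:3,3]=s["tool_pos"];T=T@m["hand_eye"]
    d=T[:3,:3]@d;o=T[:3,3];return o+d*(z-o[2])/d[2]
E
python3 - <<'E'
from h import *
i=cv2.imread("pics/top0.png")
a=cv2.resize(i[185:325,140:250],None,fx=4,fy=4,interpolation=2);b=cv2.resize(i[185:275,330:410],None,fx=4.0,fy=4.0,interpolation=2)
b=cv2.copyMakeBorder(b,0,a.shape[0]-b.shape[0],0,0,0)
cv2.imwrite("pics/c1.png",np.hstack([a,b]))
for n,u,v,z in[("holderA",204,222,.05),("holderB",171,294,.05),("drift top",199,221,.116),("cup",373,228,.073),("purple",228,268,.1)]: 
  p=ray("top",u,v,z);print(n,p.round(4),np.hypot(*p[:2]).round(3))
E
```

```text
holderA [0.5439 0.2419 0.05  ] 0.595
holderB [0.4019 0.3082 0.05  ] 0.506
drift top [0.543  0.2403 0.116 ] 0.594
cup [ 0.5254 -0.0922  0.073 ] 0.533
purple [0.4543 0.1889 0.1   ] 0.492
```

View pics/c1.png

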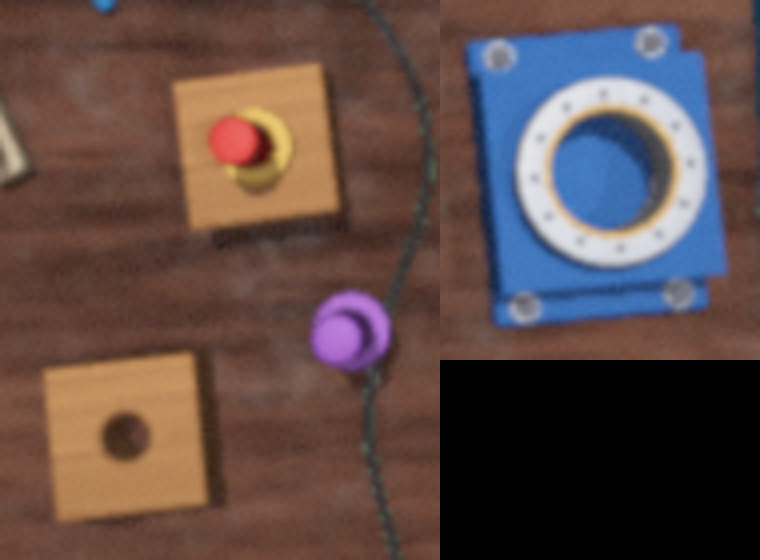

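The crop confirms it. The red-gripped drift hangs in the block at (204,222), the farther one at 0.595 m against 0.506 m. The purple drift stands apart at (228,268), and the cup ring's centre is at (372.8,228). I'll move above the drift.

Emit:
carry_out(
  deltas=[
    {"xyz":[0,0,0],"dr":[0,0,0.0454],"jaw":1},
    {"xyz":[0,0,0],"dr":[0,0,0.0454],"jaw":1},
    {"xyz":[0.18,-0.35,0],"dr":[0,0,0],"jaw":1},
    {"xyz":[0.18,-0.35,0],"dr":[0,0,0],"jaw":1},
    {"xyz":[0.18,-0.35,0],"dr":[0,0,0],"jaw":1},
    {"xyz":[0.18,-0.35,0],"dr":[0,0,0],"jaw":1},
    {"xyz":[0.18,-0.35,0],"dr":[0,0,0],"jaw":1},
    {"xyz":[0.18,-0.35,0],"dr":[0,0,0],"jaw":1},
  ],
)

```text
t: 0.9
tool_pos: [0.263, -0.3163, 0.2311]
tcp_rot: [-3.141, 0.0, -0.001]
contact_force: [0.5, -0.1, -0.3]
width: 1.004
gripper_force: 0.0
```

Emit:
carry_out(
  deltas=[
    {"xyz":[0.18,-0.35,0],"dr":[0,0,0],"jaw":1},
    {"xyz":[0.18,-0.35,0],"dr":[0,0,0],"jaw":1},
    {"xyz":[0.18,-0.35,0],"dr":[0,0,0],"jaw":1},
    {"xyz":[0.18,-0.35,0],"dr":[0,0,0],"jaw":1},
    {"xyz":[0.18,-0.35,0],"dr":[0,0,0],"jaw":1},
    {"xyz":[0.18,-0.35,0],"dr":[0,0,0],"jaw":1},
    {"xyz":[0.18,-0.35,0],"dr":[0,0,0],"jaw":1},
    {"xyz":[0.18,-0.35,0],"dr":[0,0,0],"jaw":1},
  ],
)

```text
t: 1.7
tool_pos: [0.4071, -0.0363, 0.2313]
tcp_rot: [3.142, 0.0, -0.0]
contact_force: [-0.1, -1.1, -0.4]
width: 1.002
gripper_force: 0.0
```

Emit:
carry_out(
  deltas=[
    {"xyz":[0.19,-0.39,0],"dr":[0,0,0],"jaw":1},
    {"xyz":[0.19,-0.39,0],"dr":[0,0,0],"jaw":1},
    {"xyz":[0.19,-0.39,0],"dr":[0,0,0],"jaw":1},
    {"xyz":[0.19,-0.39,0],"dr":[0,0,0],"jaw":1},
    {"xyz":[0.19,-0.39,0],"dr":[0,0,0],"jaw":1},
    {"xyz":[0.19,-0.39,0],"dr":[0,0,0],"jaw":1},
    {"xyz":[0.18,-0.39,0],"dr":[0,0,0],"jaw":1},
    {"xyz":[0,0,0],"dr":[0,0,0],"jaw":1},
  ],
)

```text
t: 2.5
tool_pos: [0.5397, 0.2386, 0.2304]
tcp_rot: [-3.141, 0.0, 0.003]
contact_force: [-0.9, -0.6, 0.5]
width: 0.998
gripper_force: 0.0
```

```bash
python3 - <<'E'
from h import *
s=r.observe();i=grab_frame("wrist");cv2.imwrite("pics/w1.png",i[:,:,::-1]);print(s["tool_pos"],s["tcp_rot"],s["q"])
E
```

```text
[0.53972884 0.23864956 0.23041772] [-3.14097232e+00  1.85642214e-04  2.57348124e-03] [3.37151413e-01 4.24312215e-01 1.54518113e+00 7.01961689e-04
 1.17207104e+00 1.90510179e+00]
```

View pics/w1.png

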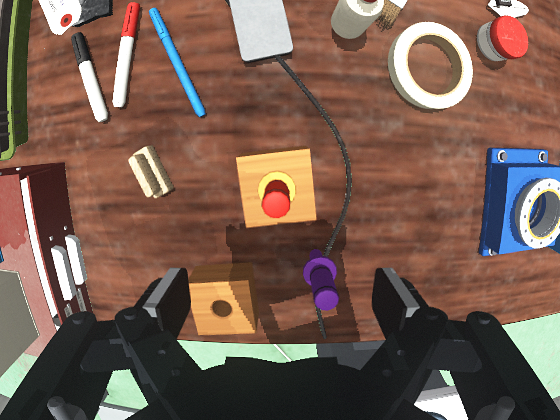

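The wrist view shows the red grip's top at (276,205) and the holder's top centred on (276.7,188.5). The cup ring is at the right edge.

```bash
python3 - <<'E'
from h import *
s=r.observe()
for u,v,z in[(276,205,.116),(276.7,188.5,.05),(277,190,.056),(545,213,.073)]: print(wray(u,v,z,s).round(4))
E
```

```text
[0.5448 0.2411 0.116 ]
[0.5451 0.2414 0.05  ]
[0.5448 0.241  0.056 ]
[ 0.5271 -0.0929  0.073 ]
```

Emit:
carry_out(
  deltas=[
    {"xyz":[0.05,-0.025,0.1],"dr":[0,0,0],"jaw":1},
    {"xyz":[0,0,0.25],"dr":[0,0,0],"jaw":1},
    {"xyz":[0,0,0.35],"dr":[0,0,0],"jaw":1},
    {"xyz":[0,0,0.35],"dr":[0,0,0],"jaw":1},
    {"xyz":[0,0,0.3],"dr":[0,0,0],"jaw":1},
    {"xyz":[0,0,0.2],"dr":[0,0,0],"jaw":1},
    {"xyz":[0,0,0],"dr":[0,0,0],"jaw":1},
  ],
)

```text
t: 3.25
tool_pos: [0.5422, 0.2358, 0.0733]
tcp_rot: [3.14, 0.005, -0.002]
contact_force: [-0.3, -0.2, -0.4]
width: 0.999
gripper_force: 0.0
```

Emit:
carry_out(
  deltas=[
    {"xyz":[0,0,0],"dr":[0,0,0],"jaw":0},
    {"xyz":[0,0,0],"dr":[0,0,0],"jaw":0},
    {"xyz":[0,0,0],"dr":[0,0,0],"jaw":0},
    {"xyz":[0,0,0],"dr":[0,0,0],"jaw":0},
    {"xyz":[0,0,0],"dr":[0,0,0],"jaw":0},
    {"xyz":[0,0,0],"dr":[0,0,0],"jaw":0},
    {"xyz":[0,0,0],"dr":[0,0,0],"jaw":0},
    {"xyz":[0,0,0],"dr":[0,0,0],"jaw":0},
  ],
)

```text
t: 4.05
tool_pos: [0.5445, 0.238, 0.0774]
tcp_rot: [-3.141, -0.002, -0.0]
contact_force: [-1.3, 2.3, 6.5]
width: 0.266
gripper_force: 58.4
```

Emit:
carry_out(
  deltas=[
    {"xyz":[0,0,0.005],"dr":[0,0,0],"jaw":0},
    {"xyz":[0,0,0],"dr":[0,0,0],"jaw":0},
  ],
)

```text
t: 4.25
tool_pos: [0.5446, 0.238, 0.0774]
tcp_rot: [-3.141, -0.002, -0.0]
contact_force: [-2.4, 1.3, 12.6]
width: 0.266
gripper_force: 58.9
```

Emit:
carry_out(
  deltas=[
    {"xyz":[0,0,-0.03],"dr":[0,0,0],"jaw":0},
    {"xyz":[0,0,-0.15],"dr":[0,0,0],"jaw":0},
    {"xyz":[0,0,-0.25],"dr":[0,0,0],"jaw":0},
    {"xyz":[0,0,-0.3],"dr":[0,0,0],"jaw":0},
    {"xyz":[0,0,-0.25],"dr":[0,0,0],"jaw":0},
    {"xyz":[0,0,-0.1],"dr":[0,0,0],"jaw":0},
    {"xyz":[0,0,0],"dr":[0,0,0],"jaw":0},
    {"xyz":[0,0,0],"dr":[0,0,0],"jaw":0},
  ],
)

```text
t: 5.05
tool_pos: [0.5433, 0.2372, 0.1826]
tcp_rot: [3.141, 0.002, -0.0]
contact_force: [-0.9, 0.2, -3.6]
width: 0.264
gripper_force: 59.6
```

Emit:
carry_out(
  deltas=[
    {"xyz":[0.025,0.3,0],"dr":[0,0,0],"jaw":0},
    {"xyz":[0.03,0.45,0],"dr":[0,0,0],"jaw":0},
    {"xyz":[0.03,0.45,0],"dr":[0,0,0],"jaw":0},
    {"xyz":[0.03,0.45,0],"dr":[0,0,0],"jaw":0},
    {"xyz":[0.03,0.45,0],"dr":[0,0,0],"jaw":0},
    {"xyz":[0.03,0.45,0],"dr":[0,0,0],"jaw":0},
    {"xyz":[0.02,0.45,0],"dr":[0,0,0],"jaw":0},
    {"xyz":[0,0.3,0],"dr":[0,0,0],"jaw":0},
  ],
)

```text
t: 5.85
tool_pos: [0.5624, -0.0952, 0.1821]
tcp_rot: [-3.141, 0.003, -0.002]
contact_force: [0.0, -0.7, -2.2]
width: 0.266
gripper_force: 59.8
```

Emit:
carry_out(
  deltas=[
    {"xyz":[0,0,0],"dr":[0,0,0],"jaw":0},
    {"xyz":[0,0,0],"dr":[0,0,0],"jaw":0},
    {"xyz":[0,0,0],"dr":[0,0,0],"jaw":0},
  ],
)

```text
t: 6.15
tool_pos: [0.5628, -0.0916, 0.1829]
tcp_rot: [-3.141, 0.002, 0.0]
contact_force: [-0.2, 0.6, -3.2]
width: 0.265
gripper_force: 59.8
```

```bash
python3 - <<'E'
from h import *
s=r.observe();i=grab_frame("wrist");cv2.imwrite("pics/w2.png",i[:,:,::-1]);print(s["tool_pos"],s["tcp_rot"],s["contact_force"])
E
```

```text
[ 0.56284302 -0.0916354   0.18289568] [-3.14100456e+00  1.61954728e-03  2.01932299e-04] [-0.18224384  0.55920367 -3.21161057]
```

View pics/w2.png

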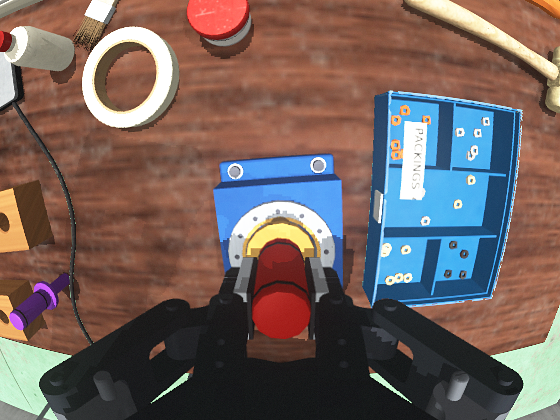

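The wrist view shows the drift held upright, with its collar centred near u=283. The ring's far edge is at about (281,202) and its left and right edges are at u≈229 and 334.

```bash
python3 - <<'E'
from h import *
s=r.observe()
for u,v,z in[(281,202,.073),(229,250,.073),(334,250,.073),(283,216,.155)]: print(wray(u,v,z,s).round(4))
E
```

```text
[ 0.5725 -0.091   0.073 ]
[ 0.5306 -0.0468  0.073 ]
[ 0.5306 -0.136   0.073 ]
[ 0.585  -0.0921  0.155 ]
```

Emit:
carry_out(
  deltas=[
    {"xyz":[0.01,0,0.1],"dr":[0,0,0],"jaw":0},
    {"xyz":[0,0,0.12],"dr":[0,0,0],"jaw":0},
    {"xyz":[0,0,0.06],"dr":[0,0,0],"jaw":0},
    {"xyz":[0,0,0.02],"dr":[0,0,0],"jaw":0},
    {"xyz":[0,0,0],"dr":[0,0,0],"jaw":0},
    {"xyz":[0,0,0.01],"dr":[0,0,0],"jaw":0},
    {"xyz":[0,0,0.01],"dr":[0,0,0],"jaw":0},
    {"xyz":[0,0,0],"dr":[0,0,0],"jaw":0},
  ],
)

```text
t: 7.0
tool_pos: [0.5643, -0.0926, 0.1519]
tcp_rot: [3.142, -0.0, -0.0]
contact_force: [0.1, 0.4, -2.3]
width: 0.262
gripper_force: 59.8
```

Emit:
carry_out(
  deltas=[
    {"xyz":[0,0,0.01],"dr":[0,0,0],"jaw":0},
    {"xyz":[0,0,0.01],"dr":[0,0,0],"jaw":0},
    {"xyz":[0,0,0.005],"dr":[0,0,0],"jaw":0},
    {"xyz":[0,0,0],"dr":[0,0,0],"jaw":0},
  ],
)

```text
t: 7.4
tool_pos: [0.5642, -0.0925, 0.1492]
tcp_rot: [-3.142, 0.0, -0.0]
contact_force: [0.9, 0.7, -2.4]
width: 0.267
gripper_force: 59.8
```

Emit:
carry_out(
  deltas=[
    {"xyz":[0,0,0.007],"dr":[0,0,0],"jaw":0},
    {"xyz":[0,0,0.008],"dr":[0,0,0],"jaw":0},
    {"xyz":[0,0,0],"dr":[0,0,0],"jaw":0},
  ],
)

```text
t: 7.7
tool_pos: [0.5642, -0.0925, 0.1477]
tcp_rot: [-3.142, 0.0, -0.0]
contact_force: [0.4, -0.6, -3.2]
width: 0.264
gripper_force: 59.8
```

Emit:
carry_out(
  deltas=[
    {"xyz":[0,0,0.007],"dr":[0,0,0],"jaw":0},
    {"xyz":[0,0,0.008],"dr":[0,0,0],"jaw":0},
    {"xyz":[0,0,0],"dr":[0,0,0],"jaw":0},
  ],
)

```text
t: 8.0
tool_pos: [0.5643, -0.0925, 0.1462]
tcp_rot: [-3.142, 0.0, -0.0]
contact_force: [-0.2, 0.4, -3.2]
width: 0.271
gripper_force: 59.8
```

Emit:
carry_out(
  deltas=[
    {"xyz":[0,0,0.008],"dr":[0,0,0],"jaw":0},
    {"xyz":[0,0,0.007],"dr":[0,0,0],"jaw":0},
    {"xyz":[0,0,0],"dr":[0,0,0],"jaw":0},
  ],
)

```text
t: 8.3
tool_pos: [0.5644, -0.0925, 0.145]
tcp_rot: [3.141, -0.0, -0.0]
contact_force: [-0.4, -0.1, 2.5]
width: 0.263
gripper_force: 60.4
```

Emit:
carry_out(
  deltas=[
    {"xyz":[0,0,0.007],"dr":[0,0,0],"jaw":0},
    {"xyz":[0,0,0.003],"dr":[0,0,0],"jaw":0},
    {"xyz":[0,0,0],"dr":[0,0,0],"jaw":0},
  ],
)

```text
t: 8.6
tool_pos: [0.5643, -0.0925, 0.1438]
tcp_rot: [3.142, -0.0, -0.0]
contact_force: [0.4, -0.5, 1.3]
width: 0.268
gripper_force: 60.3
```

Emit:
carry_out(
  deltas=[
    {"xyz":[0,0,-0.1],"dr":[0,0,0],"jaw":0},
    {"xyz":[-0.38,0,0],"dr":[0,0,0],"jaw":0},
    {"xyz":[-0.38,0,0],"dr":[0,0,0],"jaw":0},
    {"xyz":[0,0,0],"dr":[0,0,0],"jaw":0},
    {"xyz":[0,0,0.015],"dr":[0,0,0],"jaw":0},
    {"xyz":[0,0,0.01],"dr":[0,0,0],"jaw":0},
    {"xyz":[0,0,0.01],"dr":[0,0,0],"jaw":0},
    {"xyz":[0,0,0],"dr":[0,0,0],"jaw":0},
  ],
)

```text
t: 9.4
tool_pos: [0.4886, -0.0925, 0.15]
tcp_rot: [-3.141, 0.0, -0.0]
contact_force: [0.3, -0.3, -2.2]
width: 0.262
gripper_force: 59.8
```

Emit:
carry_out(
  deltas=[
    {"xyz":[0,0,0.01],"dr":[0,0,0],"jaw":0},
    {"xyz":[0,0,0.005],"dr":[0,0,0],"jaw":0},
    {"xyz":[0,0,0],"dr":[0,0,0],"jaw":0},
  ],
)

```text
t: 9.7
tool_pos: [0.4883, -0.0925, 0.1487]
tcp_rot: [-3.142, 0.0, -0.0]
contact_force: [0.3, 0.5, -2.6]
width: 0.266
gripper_force: 59.8
```

Emit:
carry_out(
  deltas=[
    {"xyz":[0,0,0.01],"dr":[0,0,0],"jaw":0},
    {"xyz":[0,0,0.005],"dr":[0,0,0],"jaw":0},
    {"xyz":[0,0,0],"dr":[0,0,0],"jaw":0},
  ],
)

```text
t: 10.0
tool_pos: [0.4882, -0.0925, 0.1472]
tcp_rot: [-3.142, 0.0, -0.001]
contact_force: [0.1, 0.7, -3.4]
width: 0.265
gripper_force: 59.8
```

Emit:
carry_out(
  deltas=[
    {"xyz":[0,0,0.01],"dr":[0,0,0],"jaw":0},
    {"xyz":[0,0,0.005],"dr":[0,0,0],"jaw":0},
    {"xyz":[0,0,0],"dr":[0,0,0],"jaw":0},
  ],
)

```text
t: 10.3
tool_pos: [0.4882, -0.0925, 0.1457]
tcp_rot: [-3.142, 0.0, -0.0]
contact_force: [-0.3, -1.4, -3.5]
width: 0.261
gripper_force: 59.8
```

Emit:
carry_out(
  deltas=[
    {"xyz":[0,0,0.01],"dr":[0,0,0],"jaw":0},
    {"xyz":[0,0,0.005],"dr":[0,0,0],"jaw":0},
    {"xyz":[0,0,0],"dr":[0,0,0],"jaw":0},
  ],
)

```text
t: 10.6
tool_pos: [0.4882, -0.0925, 0.1442]
tcp_rot: [-3.142, 0.0, -0.0]
contact_force: [-0.2, 0.6, -3.3]
width: 0.264
gripper_force: 59.8
```

Emit:
carry_out(
  deltas=[
    {"xyz":[0,0,0.01],"dr":[0,0,0],"jaw":0},
    {"xyz":[0,0,0.005],"dr":[0,0,0],"jaw":0},
    {"xyz":[0,0,0],"dr":[0,0,0],"jaw":0},
  ],
)

```text
t: 10.9
tool_pos: [0.4884, -0.0925, 0.143]
tcp_rot: [3.141, -0.0, -0.0]
contact_force: [-0.3, -0.4, 1.0]
width: 0.268
gripper_force: 60.4
```

Emit:
carry_out(
  deltas=[
    {"xyz":[0,0,0.007],"dr":[0,0,0],"jaw":0},
    {"xyz":[0,0,0.003],"dr":[0,0,0],"jaw":0},
    {"xyz":[0,0,0],"dr":[0,0,0],"jaw":0},
  ],
)

```text
t: 11.2
tool_pos: [0.4883, -0.0925, 0.1418]
tcp_rot: [3.142, -0.0, -0.001]
contact_force: [0.2, -0.0, 0.3]
width: 0.265
gripper_force: 60.3
```

Emit:
carry_out(
  deltas=[
    {"xyz":[0,0,-0.1],"dr":[0,0,0],"jaw":0},
    {"xyz":[0.2,-0.2,0],"dr":[0,0,0],"jaw":0},
    {"xyz":[0.18,-0.19,0],"dr":[0,0,0],"jaw":0},
    {"xyz":[0,0,0],"dr":[0,0,0],"jaw":0},
    {"xyz":[0,0,0.03],"dr":[0,0,0],"jaw":0},
    {"xyz":[0,0,0.015],"dr":[0,0,0],"jaw":0},
    {"xyz":[0,0,0.01],"dr":[0,0,0],"jaw":0},
    {"xyz":[0,0,0],"dr":[0,0,0],"jaw":0},
  ],
)

```text
t: 12.0
tool_pos: [0.5259, -0.0539, 0.1462]
tcp_rot: [-3.142, 0.0, -0.001]
contact_force: [0.4, 1.0, -3.1]
width: 0.263
gripper_force: 60.0
```

Emit:
carry_out(
  deltas=[
    {"xyz":[0,0,0.01],"dr":[0,0,0],"jaw":0},
    {"xyz":[0,0,0.005],"dr":[0,0,0],"jaw":0},
    {"xyz":[0,0,0],"dr":[0,0,0],"jaw":0},
  ],
)

```text
t: 12.3
tool_pos: [0.5262, -0.0536, 0.1448]
tcp_rot: [-3.142, 0.0, -0.001]
contact_force: [-0.3, 0.4, -2.9]
width: 0.263
gripper_force: 60.0
```

Emit:
carry_out(
  deltas=[
    {"xyz":[0,0,0.01],"dr":[0,0,0],"jaw":0},
    {"xyz":[0,0,0.005],"dr":[0,0,0],"jaw":0},
    {"xyz":[0,0,0],"dr":[0,0,0],"jaw":0},
  ],
)

```text
t: 12.6
tool_pos: [0.5262, -0.0535, 0.1432]
tcp_rot: [-3.142, 0.0, -0.0]
contact_force: [-0.3, -0.4, -2.6]
width: 0.264
gripper_force: 60.0
```

Emit:
carry_out(
  deltas=[
    {"xyz":[0,0,0.01],"dr":[0,0,0],"jaw":0},
    {"xyz":[0,0,0.003],"dr":[0,0,0],"jaw":0},
    {"xyz":[0,0,0],"dr":[0,0,0],"jaw":0},
  ],
)

```text
t: 12.9
tool_pos: [0.5262, -0.0535, 0.1419]
tcp_rot: [3.142, 0.0, -0.0]
contact_force: [0.5, 0.1, -3.7]
width: 0.268
gripper_force: 60.0
```

Emit:
carry_out(
  deltas=[
    {"xyz":[0,0,-0.1],"dr":[0,0,0],"jaw":0},
    {"xyz":[0,0.38,0],"dr":[0,0,0],"jaw":0},
    {"xyz":[0,0.38,0],"dr":[0,0,0],"jaw":0},
    {"xyz":[0,0,0],"dr":[0,0,0],"jaw":0},
    {"xyz":[0,0,0.02],"dr":[0,0,0],"jaw":0},
    {"xyz":[0,0,0.015],"dr":[0,0,0],"jaw":0},
    {"xyz":[0,0,0.015],"dr":[0,0,0],"jaw":0},
    {"xyz":[0,0,0],"dr":[0,0,0],"jaw":0},
  ],
)

```text
t: 13.7
tool_pos: [0.5262, -0.1287, 0.1468]
tcp_rot: [-3.141, 0.0, 0.001]
contact_force: [-0.0, 0.4, -2.6]
width: 0.267
gripper_force: 60.2
```

Emit:
carry_out(
  deltas=[
    {"xyz":[0,0,0.01],"dr":[0,0,0],"jaw":0},
    {"xyz":[0,0,0.005],"dr":[0,0,0],"jaw":0},
    {"xyz":[0,0,0],"dr":[0,0,0],"jaw":0},
  ],
)

```text
t: 14.0
tool_pos: [0.5262, -0.1294, 0.1454]
tcp_rot: [-3.142, 0.0, -0.0]
contact_force: [0.2, -0.8, -3.0]
width: 0.268
gripper_force: 60.2
```

Emit:
carry_out(
  deltas=[
    {"xyz":[0,0,0.01],"dr":[0,0,0],"jaw":0},
    {"xyz":[0,0,0.01],"dr":[0,0,0],"jaw":0},
    {"xyz":[0,0,0],"dr":[0,0,0],"jaw":0},
  ],
)

```text
t: 14.3
tool_pos: [0.5262, -0.1295, 0.1433]
tcp_rot: [-3.142, 0.0, -0.001]
contact_force: [0.5, -0.5, -2.3]
width: 0.261
gripper_force: 60.2
```

Emit:
carry_out(
  deltas=[
    {"xyz":[0,0,0.01],"dr":[0,0,0],"jaw":0},
    {"xyz":[0,0,0.01],"dr":[0,0,0],"jaw":0},
    {"xyz":[0,0,0],"dr":[0,0,0],"jaw":0},
  ],
)

```text
t: 14.6
tool_pos: [0.5264, -0.1296, 0.1417]
tcp_rot: [3.141, -0.0, -0.0]
contact_force: [-0.1, 0.6, 2.1]
width: 0.265
gripper_force: 60.8
```

Emit:
carry_out(
  deltas=[
    {"xyz":[0,0,-0.06],"dr":[0,0,0],"jaw":0},
    {"xyz":[0.19,-0.19,0],"dr":[0,0,0],"jaw":0},
    {"xyz":[0.19,-0.19,0],"dr":[0,0,0],"jaw":0},
    {"xyz":[0,0,0.03],"dr":[0,0,0],"jaw":0},
    {"xyz":[0,0,0.015],"dr":[0,0,0],"jaw":0},
    {"xyz":[0,0,0.01],"dr":[0,0,0],"jaw":0},
    {"xyz":[0,0,0.01],"dr":[0,0,0],"jaw":0},
    {"xyz":[0,0,0],"dr":[0,0,0],"jaw":0},
  ],
)

```text
t: 15.4
tool_pos: [0.564, -0.0919, 0.1411]
tcp_rot: [3.142, 0.0, -0.001]
contact_force: [-0.4, -0.6, -2.6]
width: 0.266
gripper_force: 60.4
```

Emit:
carry_out(
  deltas=[
    {"xyz":[0,0,-0.06],"dr":[0,0,0],"jaw":0},
    {"xyz":[-0.38,0,0],"dr":[0,0,0],"jaw":0},
    {"xyz":[-0.38,0,0],"dr":[0,0,0],"jaw":0},
    {"xyz":[0,0,0.03],"dr":[0,0,0],"jaw":0},
    {"xyz":[0,0,0.015],"dr":[0,0,0],"jaw":0},
    {"xyz":[0,0,0.01],"dr":[0,0,0],"jaw":0},
    {"xyz":[0,0,0.01],"dr":[0,0,0],"jaw":0},
    {"xyz":[0,0,0],"dr":[0,0,0],"jaw":0},
  ],
)

```text
t: 16.2
tool_pos: [0.489, -0.0916, 0.1406]
tcp_rot: [3.141, -0.001, -0.0]
contact_force: [0.0, -0.3, -0.6]
width: 0.265
gripper_force: 60.5
```

Emit:
carry_out(
  deltas=[
    {"xyz":[0,0,-0.06],"dr":[0,0,0],"jaw":0},
    {"xyz":[0.19,-0.19,0],"dr":[0,0,0],"jaw":0},
    {"xyz":[0.19,-0.19,0],"dr":[0,0,0],"jaw":0},
    {"xyz":[0,0,0.035],"dr":[0,0,0],"jaw":0},
    {"xyz":[0,0,0.015],"dr":[0,0,0],"jaw":0},
    {"xyz":[0,0,0.01],"dr":[0,0,0],"jaw":0},
    {"xyz":[0,0,0.005],"dr":[0,0,0],"jaw":0},
    {"xyz":[0,0,0.005],"dr":[0,0,0],"jaw":0},
  ],
)

```text
t: 17.0
tool_pos: [0.5261, -0.0539, 0.1397]
tcp_rot: [3.142, -0.0, -0.001]
contact_force: [-1.3, 0.3, 1.7]
width: 0.266
gripper_force: 60.8
```

Emit:
carry_out(
  deltas=[
    {"xyz":[0,0,-0.06],"dr":[0,0,0],"jaw":0},
    {"xyz":[0,0.38,0],"dr":[0,0,0],"jaw":0},
    {"xyz":[0,0.38,0],"dr":[0,0,0],"jaw":0},
    {"xyz":[0,0,0.03],"dr":[0,0,0],"jaw":0},
    {"xyz":[0,0,0.015],"dr":[0,0,0],"jaw":0},
    {"xyz":[0,0,0.005],"dr":[0,0,0],"jaw":0},
    {"xyz":[0,0,0.005],"dr":[0,0,0],"jaw":0},
    {"xyz":[0,0,0.005],"dr":[0,0,0],"jaw":0},
  ],
)

```text
t: 17.8
tool_pos: [0.5266, -0.1292, 0.14]
tcp_rot: [3.141, -0.001, 0.001]
contact_force: [-0.8, -3.8, 3.3]
width: 0.264
gripper_force: 61.0
```

Emit:
carry_out(
  deltas=[
    {"xyz":[0,0,-0.06],"dr":[0,0,0],"jaw":0},
    {"xyz":[0.19,-0.19,0],"dr":[0,0,0],"jaw":0},
    {"xyz":[0.19,-0.19,0],"dr":[0,0,0],"jaw":0},
    {"xyz":[0,0,0.035],"dr":[0,0,0],"jaw":0},
    {"xyz":[0,0,0.015],"dr":[0,0,0],"jaw":0},
    {"xyz":[0,0,0.01],"dr":[0,0,0],"jaw":0},
    {"xyz":[0,0,0.005],"dr":[0,0,0],"jaw":0},
    {"xyz":[0,0,0.005],"dr":[0,0,0],"jaw":0},
  ],
)

```text
t: 18.6
tool_pos: [0.5639, -0.0916, 0.1388]
tcp_rot: [-3.141, 0.0, -0.001]
contact_force: [-1.6, 2.9, 2.3]
width: 0.265
gripper_force: 61.5
```

Emit:
carry_out(
  deltas=[
    {"xyz":[0,0,-0.06],"dr":[0,0,0],"jaw":0},
    {"xyz":[-0.38,0,0],"dr":[0,0,0],"jaw":0},
    {"xyz":[-0.38,0,0],"dr":[0,0,0],"jaw":0},
    {"xyz":[0,0,0.03],"dr":[0,0,0],"jaw":0},
    {"xyz":[0,0,0.015],"dr":[0,0,0],"jaw":0},
    {"xyz":[0,0,0.01],"dr":[0,0,0],"jaw":0},
    {"xyz":[0,0,0.005],"dr":[0,0,0],"jaw":0},
    {"xyz":[0,0,0.005],"dr":[0,0,0],"jaw":0},
  ],
)

```text
t: 19.4
tool_pos: [0.4891, -0.0917, 0.1383]
tcp_rot: [3.141, -0.001, -0.0]
contact_force: [1.0, 0.2, 2.5]
width: 0.266
gripper_force: 61.1
```

Emit:
carry_out(
  deltas=[
    {"xyz":[0,0,-0.06],"dr":[0,0,0],"jaw":0},
    {"xyz":[0.19,-0.19,0],"dr":[0,0,0],"jaw":0},
    {"xyz":[0.19,-0.19,0],"dr":[0,0,0],"jaw":0},
    {"xyz":[0,0,0.035],"dr":[0,0,0],"jaw":0},
    {"xyz":[0,0,0.015],"dr":[0,0,0],"jaw":0},
    {"xyz":[0,0,0.01],"dr":[0,0,0],"jaw":0},
    {"xyz":[0,0,0.005],"dr":[0,0,0],"jaw":0},
    {"xyz":[0,0,0.005],"dr":[0,0,0],"jaw":0},
  ],
)

```text
t: 20.2
tool_pos: [0.5261, -0.0538, 0.1373]
tcp_rot: [-3.141, -0.0, -0.001]
contact_force: [-2.2, 1.4, 2.5]
width: 0.267
gripper_force: 61.2
```

Emit:
carry_out(
  deltas=[
    {"xyz":[0,0,-0.06],"dr":[0,0,0],"jaw":0},
    {"xyz":[0,0.38,0],"dr":[0,0,0],"jaw":0},
    {"xyz":[0,0.38,0],"dr":[0,0,0],"jaw":0},
    {"xyz":[0,0,0.03],"dr":[0,0,0],"jaw":0},
    {"xyz":[0,0,0.01],"dr":[0,0,0],"jaw":0},
    {"xyz":[0,0,0.01],"dr":[0,0,0],"jaw":0},
    {"xyz":[0,0,0.005],"dr":[0,0,0],"jaw":0},
    {"xyz":[0,0,0.005],"dr":[0,0,0],"jaw":0},
  ],
)

```text
t: 21.0
tool_pos: [0.5265, -0.1292, 0.1375]
tcp_rot: [3.141, -0.001, 0.001]
contact_force: [-1.7, -3.5, 3.7]
width: 0.265
gripper_force: 61.2
```

Emit:
carry_out(
  deltas=[
    {"xyz":[0,0,-0.06],"dr":[0,0,0],"jaw":0},
    {"xyz":[0.19,-0.19,0],"dr":[0,0,0],"jaw":0},
    {"xyz":[0.19,-0.19,0],"dr":[0,0,0],"jaw":0},
    {"xyz":[0,0,0.035],"dr":[0,0,0],"jaw":0},
    {"xyz":[0,0,0.015],"dr":[0,0,0],"jaw":0},
    {"xyz":[0,0,0.01],"dr":[0,0,0],"jaw":0},
    {"xyz":[0,0,0.005],"dr":[0,0,0],"jaw":0},
    {"xyz":[0,0,0.005],"dr":[0,0,0],"jaw":0},
  ],
)

```text
t: 21.8
tool_pos: [0.5639, -0.0916, 0.1363]
tcp_rot: [-3.141, 0.0, -0.001]
contact_force: [-1.8, 3.2, 2.5]
width: 0.263
gripper_force: 61.6
```

Emit:
carry_out(
  deltas=[
    {"xyz":[0,0,-0.06],"dr":[0,0,0],"jaw":0},
    {"xyz":[-0.38,0,0],"dr":[0,0,0],"jaw":0},
    {"xyz":[-0.38,0,0],"dr":[0,0,0],"jaw":0},
    {"xyz":[0,0,0.03],"dr":[0,0,0],"jaw":0},
    {"xyz":[0,0,0.015],"dr":[0,0,0],"jaw":0},
    {"xyz":[0,0,0.01],"dr":[0,0,0],"jaw":0},
    {"xyz":[0,0,0.005],"dr":[0,0,0],"jaw":0},
    {"xyz":[0,0,0.005],"dr":[0,0,0],"jaw":0},
  ],
)

```text
t: 22.6
tool_pos: [0.4891, -0.0917, 0.1358]
tcp_rot: [3.141, -0.001, -0.0]
contact_force: [0.1, -0.8, 2.3]
width: 0.268
gripper_force: 61.3
```

Emit:
carry_out(
  deltas=[
    {"xyz":[0,0,-0.06],"dr":[0,0,0],"jaw":0},
    {"xyz":[0.19,-0.19,0],"dr":[0,0,0],"jaw":0},
    {"xyz":[0.19,-0.19,0],"dr":[0,0,0],"jaw":0},
    {"xyz":[0,0,0.035],"dr":[0,0,0],"jaw":0},
    {"xyz":[0,0,0.015],"dr":[0,0,0],"jaw":0},
    {"xyz":[0,0,0.01],"dr":[0,0,0],"jaw":0},
    {"xyz":[0,0,0.005],"dr":[0,0,0],"jaw":0},
    {"xyz":[0,0,0.005],"dr":[0,0,0],"jaw":0},
  ],
)

```text
t: 23.4
tool_pos: [0.5261, -0.0538, 0.1348]
tcp_rot: [-3.141, -0.0, -0.001]
contact_force: [-1.3, 0.2, 2.0]
width: 0.268
gripper_force: 61.4
```

Emit:
carry_out(
  deltas=[
    {"xyz":[0,0,-0.06],"dr":[0,0,0],"jaw":0},
    {"xyz":[0,0.38,0],"dr":[0,0,0],"jaw":0},
    {"xyz":[0,0.38,0],"dr":[0,0,0],"jaw":0},
    {"xyz":[0,0,0.03],"dr":[0,0,0],"jaw":0},
    {"xyz":[0,0,0.01],"dr":[0,0,0],"jaw":0},
    {"xyz":[0,0,0.01],"dr":[0,0,0],"jaw":0},
    {"xyz":[0,0,0.005],"dr":[0,0,0],"jaw":0},
    {"xyz":[0,0,0.005],"dr":[0,0,0],"jaw":0},
  ],
)

```text
t: 24.2
tool_pos: [0.5265, -0.1292, 0.135]
tcp_rot: [3.141, -0.001, 0.001]
contact_force: [-1.2, -3.5, 2.8]
width: 0.266
gripper_force: 61.3
```

Emit:
carry_out(
  deltas=[
    {"xyz":[0,0,-0.06],"dr":[0,0,0],"jaw":0},
    {"xyz":[0.19,-0.19,0],"dr":[0,0,0],"jaw":0},
    {"xyz":[0.19,-0.19,0],"dr":[0,0,0],"jaw":0},
    {"xyz":[0,0,0.035],"dr":[0,0,0],"jaw":0},
    {"xyz":[0,0,0.015],"dr":[0,0,0],"jaw":0},
    {"xyz":[0,0,0.01],"dr":[0,0,0],"jaw":0},
    {"xyz":[0,0,0.005],"dr":[0,0,0],"jaw":0},
    {"xyz":[0,0,0.005],"dr":[0,0,0],"jaw":0},
  ],
)

```text
t: 25.0
tool_pos: [0.5639, -0.0916, 0.1338]
tcp_rot: [-3.141, 0.0, -0.001]
contact_force: [-2.1, 4.3, 2.9]
width: 0.264
gripper_force: 61.8
```

Emit:
carry_out(
  deltas=[
    {"xyz":[0,0,-0.06],"dr":[0,0,0],"jaw":0},
    {"xyz":[-0.38,0,0],"dr":[0,0,0],"jaw":0},
    {"xyz":[-0.38,0,0],"dr":[0,0,0],"jaw":0},
    {"xyz":[0,0,0.03],"dr":[0,0,0],"jaw":0},
    {"xyz":[0,0,0.015],"dr":[0,0,0],"jaw":0},
    {"xyz":[0,0,0.01],"dr":[0,0,0],"jaw":0},
    {"xyz":[0,0,0.005],"dr":[0,0,0],"jaw":0},
    {"xyz":[0,0,0.005],"dr":[0,0,0],"jaw":0},
  ],
)

```text
t: 25.8
tool_pos: [0.4892, -0.0917, 0.1334]
tcp_rot: [3.141, -0.001, -0.0]
contact_force: [0.3, -0.4, 4.0]
width: 0.266
gripper_force: 61.6
```

Emit:
carry_out(
  deltas=[
    {"xyz":[0,0,-0.06],"dr":[0,0,0],"jaw":0},
    {"xyz":[0.19,-0.19,0],"dr":[0,0,0],"jaw":0},
    {"xyz":[0.19,-0.19,0],"dr":[0,0,0],"jaw":0},
    {"xyz":[0,0,0.035],"dr":[0,0,0],"jaw":0},
    {"xyz":[0,0,0.015],"dr":[0,0,0],"jaw":0},
    {"xyz":[0,0,0.01],"dr":[0,0,0],"jaw":0},
    {"xyz":[0,0,0.005],"dr":[0,0,0],"jaw":0},
    {"xyz":[0,0,0],"dr":[0,0,0],"jaw":0},
  ],
)

```text
t: 26.6
tool_pos: [0.526, -0.0537, 0.1327]
tcp_rot: [-3.141, 0.0, -0.001]
contact_force: [-1.3, 0.4, 0.2]
width: 0.263
gripper_force: 61.4
```

Emit:
carry_out(
  deltas=[
    {"xyz":[0,0,-0.06],"dr":[0,0,0],"jaw":0},
    {"xyz":[0,0.38,0],"dr":[0,0,0],"jaw":0},
    {"xyz":[0,0.38,0],"dr":[0,0,0],"jaw":0},
    {"xyz":[0,0,0.03],"dr":[0,0,0],"jaw":0},
    {"xyz":[0,0,0.015],"dr":[0,0,0],"jaw":0},
    {"xyz":[0,0,0.01],"dr":[0,0,0],"jaw":0},
    {"xyz":[0,0,0.005],"dr":[0,0,0],"jaw":0},
    {"xyz":[0,0,0],"dr":[0,0,0],"jaw":0},
  ],
)

```text
t: 27.4
tool_pos: [0.5266, -0.1292, 0.133]
tcp_rot: [3.141, -0.001, 0.001]
contact_force: [-0.9, -4.6, 4.5]
width: 0.263
gripper_force: 61.4
```

Emit:
carry_out(
  deltas=[
    {"xyz":[0,0,-0.06],"dr":[0,0,0],"jaw":0},
    {"xyz":[0.19,-0.19,0],"dr":[0,0,0],"jaw":0},
    {"xyz":[0.19,-0.19,0],"dr":[0,0,0],"jaw":0},
    {"xyz":[0,0,0.035],"dr":[0,0,0],"jaw":0},
    {"xyz":[0,0,0.015],"dr":[0,0,0],"jaw":0},
    {"xyz":[0,0,0.01],"dr":[0,0,0],"jaw":0},
    {"xyz":[0,0,0.005],"dr":[0,0,0],"jaw":0},
    {"xyz":[0,0,0],"dr":[0,0,0],"jaw":0},
  ],
)

```text
t: 28.2
tool_pos: [0.564, -0.0912, 0.1327]
tcp_rot: [-3.14, -0.0, -0.002]
contact_force: [-0.6, 6.3, 6.1]
width: 0.265
gripper_force: 62.7
```

Emit:
carry_out(
  deltas=[
    {"xyz":[0,0,0.004],"dr":[0,0,0],"jaw":0},
    {"xyz":[0,0,0],"dr":[0,0,0],"jaw":0},
  ],
)

```text
t: 28.4
tool_pos: [0.5641, -0.0911, 0.1326]
tcp_rot: [-3.14, -0.001, -0.002]
contact_force: [-0.5, 7.0, 7.6]
width: 0.264
gripper_force: 63.0
```

Emit:
carry_out(
  deltas=[
    {"xyz":[0,0,-0.05],"dr":[0,0,0],"jaw":0},
    {"xyz":[0,0,0],"dr":[0,0,0],"jaw":0},
    {"xyz":[0,0,0],"dr":[0,0,0],"jaw":0},
    {"xyz":[0,0,0.03],"dr":[0,0,0],"jaw":0},
    {"xyz":[0,0,0.01],"dr":[0,0,0],"jaw":0},
    {"xyz":[0,0,0.007],"dr":[0,0,0],"jaw":0},
    {"xyz":[0,0,0],"dr":[0,0,0],"jaw":0},
  ],
)

```text
t: 29.1
tool_pos: [0.5645, -0.0917, 0.1326]
tcp_rot: [3.141, -0.001, -0.0]
contact_force: [-2.1, -0.4, 6.4]
width: 0.268
gripper_force: 62.1
```

Emit:
carry_out(
  deltas=[
    {"xyz":[0,0,0.004],"dr":[0,0,0],"jaw":0},
    {"xyz":[0,0,0],"dr":[0,0,0],"jaw":0},
  ],
)

```text
t: 29.3
tool_pos: [0.5646, -0.0917, 0.1324]
tcp_rot: [3.141, -0.001, -0.0]
contact_force: [-2.2, 0.6, 10.0]
width: 0.267
gripper_force: 62.4
```

It has bottomed on the +x side. Next I'll check the others, letting each sideways move settle first.

Emit:
carry_out(
  deltas=[
    {"xyz":[0,0,-0.06],"dr":[0,0,0],"jaw":0},
    {"xyz":[-0.38,0,0],"dr":[0,0,0],"jaw":0},
    {"xyz":[-0.38,0,0],"dr":[0,0,0],"jaw":0},
    {"xyz":[0,0,0],"dr":[0,0,0],"jaw":0},
    {"xyz":[0,0,0.03],"dr":[0,0,0],"jaw":0},
    {"xyz":[0,0,0.015],"dr":[0,0,0],"jaw":0},
    {"xyz":[0,0,0.01],"dr":[0,0,0],"jaw":0},
    {"xyz":[0,0,0],"dr":[0,0,0],"jaw":0},
  ],
)

```text
t: 30.1
tool_pos: [0.4894, -0.0917, 0.1326]
tcp_rot: [3.141, -0.001, -0.0]
contact_force: [-2.6, 1.4, 8.2]
width: 0.264
gripper_force: 62.2
```

Emit:
carry_out(
  deltas=[
    {"xyz":[0,0,0.005],"dr":[0,0,0],"jaw":0},
    {"xyz":[0,0,0],"dr":[0,0,0],"jaw":0},
  ],
)

```text
t: 30.3
tool_pos: [0.4895, -0.0917, 0.1325]
tcp_rot: [3.141, -0.002, -0.0]
contact_force: [-3.2, 0.5, 12.8]
width: 0.265
gripper_force: 62.8
```

Emit:
carry_out(
  deltas=[
    {"xyz":[0,0,-0.06],"dr":[0,0,0],"jaw":0},
    {"xyz":[0.19,-0.19,0],"dr":[0,0,0],"jaw":0},
    {"xyz":[0.19,-0.19,0],"dr":[0,0,0],"jaw":0},
    {"xyz":[0,0,0],"dr":[0,0,0],"jaw":0},
    {"xyz":[0,0,0.03],"dr":[0,0,0],"jaw":0},
    {"xyz":[0,0,0.015],"dr":[0,0,0],"jaw":0},
    {"xyz":[0,0,0.012],"dr":[0,0,0],"jaw":0},
    {"xyz":[0,0,0],"dr":[0,0,0],"jaw":0},
  ],
)

```text
t: 31.1
tool_pos: [0.5263, -0.0538, 0.1325]
tcp_rot: [-3.141, -0.001, -0.001]
contact_force: [-2.6, 2.8, 6.9]
width: 0.266
gripper_force: 62.3
```

Emit:
carry_out(
  deltas=[
    {"xyz":[0,0,-0.06],"dr":[0,0,0],"jaw":0},
    {"xyz":[0,0.38,0],"dr":[0,0,0],"jaw":0},
    {"xyz":[0,0.38,0],"dr":[0,0,0],"jaw":0},
    {"xyz":[0,0,0],"dr":[0,0,0],"jaw":0},
    {"xyz":[0,0,0.03],"dr":[0,0,0],"jaw":0},
    {"xyz":[0,0,0.015],"dr":[0,0,0],"jaw":0},
    {"xyz":[0,0,0.015],"dr":[0,0,0],"jaw":0},
    {"xyz":[0,0,0],"dr":[0,0,0],"jaw":0},
  ],
)

```text
t: 31.9
tool_pos: [0.5265, -0.1291, 0.1326]
tcp_rot: [3.141, -0.0, 0.001]
contact_force: [-3.5, -1.9, 7.9]
width: 0.269
gripper_force: 62.0
```

All four sides stop at TCP z of 0.1325 to 0.1326 under about 10 N, so the cup is square and bottomed. Now I'll build up to the settling push.

Emit:
carry_out(
  deltas=[
    {"xyz":[0,0,0.005],"dr":[0,0,0],"jaw":0},
    {"xyz":[0,0,0],"dr":[0,0,0],"jaw":0},
  ],
)

```text
t: 32.1
tool_pos: [0.5266, -0.1291, 0.1325]
tcp_rot: [3.141, -0.001, 0.001]
contact_force: [-4.3, -1.4, 11.6]
width: 0.265
gripper_force: 62.5
```

Emit:
carry_out(
  deltas=[
    {"xyz":[0,0,0.003],"dr":[0,0,0],"jaw":0},
    {"xyz":[0,0,0],"dr":[0,0,0],"jaw":0},
  ],
)

```text
t: 32.3
tool_pos: [0.5267, -0.1291, 0.1324]
tcp_rot: [3.141, -0.001, 0.001]
contact_force: [-4.5, -0.6, 12.9]
width: 0.268
gripper_force: 62.7
```

Emit:
carry_out(
  deltas=[
    {"xyz":[0,0,0.004],"dr":[0,0,0],"jaw":0},
    {"xyz":[0,0,0],"dr":[0,0,0],"jaw":0},
    {"xyz":[0,0,0],"dr":[0,0,0],"jaw":0},
    {"xyz":[0,0,0],"dr":[0,0,0],"jaw":0},
    {"xyz":[0,0,0],"dr":[0,0,0],"jaw":0},
    {"xyz":[0,0,0],"dr":[0,0,0],"jaw":0},
    {"xyz":[0,0,0],"dr":[0,0,0],"jaw":0},
  ],
)

```text
t: 33.0
tool_pos: [0.5268, -0.1292, 0.1323]
tcp_rot: [3.14, -0.002, 0.001]
contact_force: [-4.1, -1.1, 16.0]
width: 0.264
gripper_force: 63.0
```

Emit:
carry_out(
  deltas=[
    {"xyz":[0,0,0.001],"dr":[0,0,0],"jaw":0},
    {"xyz":[0,0,0],"dr":[0,0,0],"jaw":0},
    {"xyz":[0,0,0],"dr":[0,0,0],"jaw":0},
    {"xyz":[0,0,0],"dr":[0,0,0],"jaw":0},
    {"xyz":[0,0,0],"dr":[0,0,0],"jaw":0},
    {"xyz":[0,0,0],"dr":[0,0,0],"jaw":0},
  ],
)

```text
t: 33.6
tool_pos: [0.5268, -0.1292, 0.1323]
tcp_rot: [3.14, -0.002, 0.001]
contact_force: [-4.6, -0.8, 16.3]
width: 0.263
gripper_force: 63.1
```

Emit:
carry_out(
  deltas=[
    {"xyz":[0,0,-0.05],"dr":[0,0,0],"jaw":0},
    {"xyz":[0,0,-0.2],"dr":[0,0,0],"jaw":0},
    {"xyz":[0,0,-0.25],"dr":[0,0,0],"jaw":0},
    {"xyz":[0.01,-0.3,0],"dr":[0,0,0],"jaw":0},
    {"xyz":[0.03,-0.45,0],"dr":[0,0,0],"jaw":0},
    {"xyz":[0.03,-0.45,0],"dr":[0,0,0],"jaw":0},
    {"xyz":[0.03,-0.45,0],"dr":[0,0,0],"jaw":0},
    {"xyz":[0.03,-0.45,0],"dr":[0,0,0],"jaw":0},
  ],
)

```text
t: 34.4
tool_pos: [0.5388, 0.083, 0.1804]
tcp_rot: [-3.141, 0.0, 0.0]
contact_force: [1.1, 0.0, -2.4]
width: 0.271
gripper_force: 60.9
```

Emit:
carry_out(
  deltas=[
    {"xyz":[0.03,-0.45,0],"dr":[0,0,0],"jaw":0},
    {"xyz":[0.03,-0.45,0],"dr":[0,0,0],"jaw":0},
    {"xyz":[0,-0.45,0],"dr":[0,0,0],"jaw":0},
    {"xyz":[0,-0.25,0],"dr":[0,0,0],"jaw":0},
    {"xyz":[0,0,0],"dr":[0,0,0],"jaw":0},
    {"xyz":[0,0,0],"dr":[0,0,0],"jaw":0},
    {"xyz":[0,0,0],"dr":[0,0,0],"jaw":0},
  ],
)

```text
t: 35.1
tool_pos: [0.5452, 0.2398, 0.1803]
tcp_rot: [3.141, 0.001, -0.001]
contact_force: [0.8, -0.8, -2.6]
width: 0.269
gripper_force: 61.0
```

```bash
python3 - <<'E'
from h import *
s=r.observe();i=grab_frame("wrist");cv2.imwrite("pics/w3.png",cv2.resize(i[140:360,160:400,::-1],None,fx=2.5,fy=2.5));print(s["tool_pos"],s["tcp_rot"],s["contact_force"])
E
```

```text
[0.54517674 0.23982299 0.18033886] [ 3.14126407e+00  5.43774205e-04 -8.15787116e-04] [ 0.83401759 -0.82333472 -2.56372167]
```

View pics/w3.png

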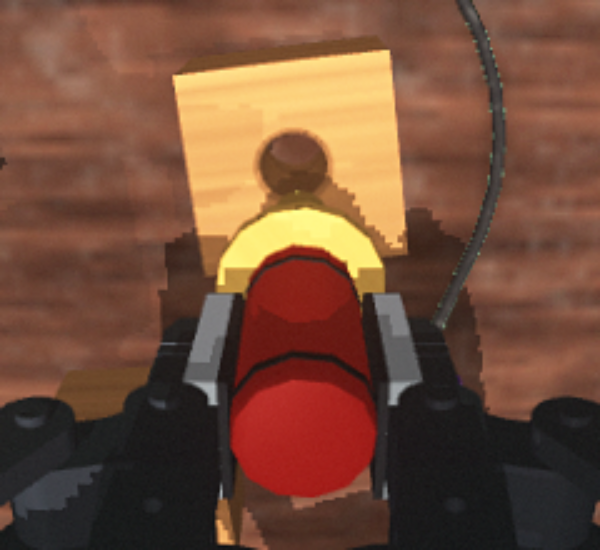

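The close view shows the hole's centre at (277.2,204.8) and the collar spanning u=247 to 314, with its front edge at v=223.

```bash
python3 - <<'E'
from h import *
s=r.observe();zc=s["tool_pos"][2]-.0734+.052
for u,v,z in[(277.2,204.8,.05),(280.4,223.2,zc),(280.4,223.2,zc-.006),(247.2,250,zc),(313.6,250,zc)]: print(wray(u,v,z,s).round(4))
E
```

```text
[0.5474 0.2433 0.05  ]
[0.5654 0.2404 0.1591]
[0.5634 0.2404 0.1531]
[0.5499 0.2587 0.1591]
[0.5498 0.2222 0.1591]
```

Emit:
carry_out(
  deltas=[
    {"xyz":[0.01,-0.02,0.1],"dr":[0,0,0],"jaw":0},
    {"xyz":[0,0,0.25],"dr":[0,0,0],"jaw":0},
    {"xyz":[0,0,0.05],"dr":[0,0,0],"jaw":0},
    {"xyz":[0,0,0.03],"dr":[0,0,0],"jaw":0},
    {"xyz":[0,0,0.05],"dr":[0,0,0],"jaw":0},
    {"xyz":[0,0,0.1],"dr":[0,0,0],"jaw":0},
    {"xyz":[0,0,0.1],"dr":[0,0,0],"jaw":0},
    {"xyz":[0,0,0.1],"dr":[0,0,0],"jaw":0},
  ],
)

```text
t: 35.95
tool_pos: [0.5464, 0.2425, 0.1017]
tcp_rot: [3.142, -0.0, -0.0]
contact_force: [0.7, 0.5, -2.3]
width: 0.265
gripper_force: 61.0
```

Emit:
carry_out(
  deltas=[
    {"xyz":[0,0,0.1],"dr":[0,0,0],"jaw":0},
    {"xyz":[0,0,0.08],"dr":[0,0,0],"jaw":0},
    {"xyz":[0,0,0],"dr":[0,0,0],"jaw":0},
  ],
)

```text
t: 36.25
tool_pos: [0.5458, 0.2423, 0.0831]
tcp_rot: [3.141, 0.002, -0.0]
contact_force: [-0.2, -0.2, -1.7]
width: 0.263
gripper_force: 61.0
```

In the hole with no side force. Lowering the collar onto the block.

Emit:
carry_out(
  deltas=[
    {"xyz":[0,0,0.03],"dr":[0,0,0],"jaw":0},
    {"xyz":[0,0,0.015],"dr":[0,0,0],"jaw":0},
    {"xyz":[0,0,0],"dr":[0,0,0],"jaw":0},
  ],
)

```text
t: 36.55
tool_pos: [0.5465, 0.2425, 0.0801]
tcp_rot: [-3.142, -0.0, -0.0]
contact_force: [-0.2, -0.5, -2.6]
width: 0.267
gripper_force: 61.0
```

Emit:
carry_out(
  deltas=[
    {"xyz":[0,0,0.008],"dr":[0,0,0],"jaw":0},
    {"xyz":[0,0,0],"dr":[0,0,0],"jaw":0},
  ],
)

```text
t: 36.75
tool_pos: [0.5465, 0.2425, 0.0793]
tcp_rot: [-3.141, -0.0, -0.0]
contact_force: [0.6, -0.0, -3.1]
width: 0.267
gripper_force: 61.0
```

Emit:
carry_out(
  deltas=[
    {"xyz":[0,0,0.012],"dr":[0,0,0],"jaw":0},
    {"xyz":[0,0,0.008],"dr":[0,0,0],"jaw":0},
    {"xyz":[0,0,0],"dr":[0,0,0],"jaw":0},
  ],
)

```text
t: 37.05
tool_pos: [0.5465, 0.2425, 0.0775]
tcp_rot: [-3.142, -0.0, -0.0]
contact_force: [-0.9, -0.2, 2.0]
width: 0.265
gripper_force: 61.3
```

Emit:
carry_out(
  deltas=[
    {"xyz":[0,0,0.004],"dr":[0,0,0],"jaw":0},
    {"xyz":[0,0,0],"dr":[0,0,0],"jaw":0},
  ],
)

```text
t: 37.25
tool_pos: [0.5465, 0.2426, 0.0775]
tcp_rot: [-3.141, -0.0, -0.0]
contact_force: [-2.9, -0.3, 5.6]
width: 0.268
gripper_force: 61.9
```

Seated at the original height of 0.0775. Releasing.

Emit:
carry_out(
  deltas=[
    {"xyz":[0,0,-0.004],"dr":[0,0,0],"jaw":0.4},
    {"xyz":[0,0,0],"dr":[0,0,0],"jaw":0.6},
    {"xyz":[0,0,0],"dr":[0,0,0],"jaw":1},
    {"xyz":[0,0,0],"dr":[0,0,0],"jaw":1},
    {"xyz":[0,0,0],"dr":[0,0,0],"jaw":1},
    {"xyz":[0,0,0],"dr":[0,0,0],"jaw":1},
    {"xyz":[0,0,0],"dr":[0,0,0],"jaw":1},
    {"xyz":[0,0,0],"dr":[0,0,0],"jaw":1},
  ],
)

```text
t: 38.05
tool_pos: [0.5464, 0.2425, 0.0772]
tcp_rot: [3.142, 0.0, -0.0]
contact_force: [0.7, 0.1, -0.9]
width: 1.001
gripper_force: 0.0
```

Emit:
carry_out(
  deltas=[
    {"xyz":[0,0,-0.1],"dr":[0,0,0],"jaw":1},
    {"xyz":[0,0,-0.2],"dr":[0,0,0],"jaw":1},
    {"xyz":[0,0,-0.35],"dr":[0,0,0],"jaw":1},
    {"xyz":[0,0,-0.35],"dr":[0,0,0],"jaw":1},
    {"xyz":[0,0,-0.3],"dr":[0,0,0],"jaw":1},
    {"xyz":[0,0,-0.2],"dr":[0,0,0],"jaw":1},
    {"xyz":[0,0,0],"dr":[0,0,0],"jaw":1},
    {"xyz":[0,0,0],"dr":[0,0,0],"jaw":1},
  ],
)

```text
t: 38.85
tool_pos: [0.5463, 0.2424, 0.2274]
tcp_rot: [-3.141, -0.0, -0.0]
contact_force: [-0.2, -1.4, -0.2]
width: 0.997
gripper_force: 0.0
```

```bash
python3 - <<'E'
from h import *
i=grab_frame("wrist");cv2.imwrite("pics/w4.png",i[:,:,::-1])
E
```

```text
(no output)
```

View pics/w4.png

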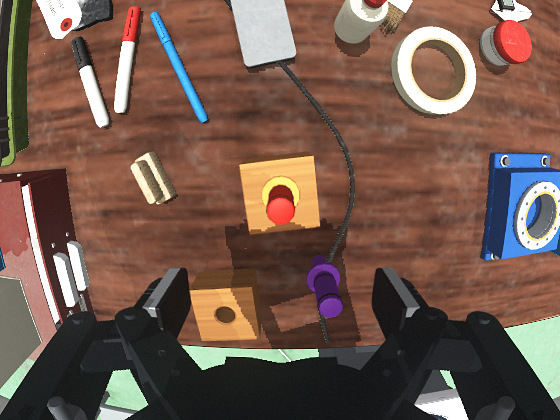

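The drift hangs upright in its holder with the grip's top at (281,210). The cup sits flat at (540,215), the bystanders are undisturbed and the gripper is clear.

```bash
python3 -c "
from cell import r
print(r.hand_in())"
```

```text
the job is handed in; nothing more can be done
None
```

The cup is driven home and square: all four sides stopped firm at the same height and I held about 19 N on it for over a second. The drift is back upright in its holder, nothing else was disturbed, and the job was handed in at about 39 s; the hand-in returned no verdict.

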